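# Sweep the ribbon spools into the counter pen

### The job

Tidy the counter: gently sweep all three ribbon spools along the counter with the fingers, through the open side of the low three-sided wooden pen until each stands wholly inside it. Only push them: do not pick up, knock or topple any spool, and leave the rubber stamp and the two round pots where they are.

Things in the scene. Friction and masses are not known exactly. Their poses are not given: they have to be found in the camera images.
- pen: low three-sided wooden pen (no floor, no top) fixed to the counter; origin on the counter surface at the centre of the enclosed area. Its inside is 160 mm deep along its x (from the open side at x = -80 mm to the back wall's inner face at x = +80 mm) and 150 mm wide along its y (inner faces at y = -75 and +75 mm). The walls are 10 mm thick and 40 mm high. The whole of the side at x = -80 mm is open; the spools enter by moving along its +x
- spool_tall: tall wooden spool of ribbon or twine standing upright on its flat end, loose, 35 to 85 g; origin at the centre of its underside, z up; yaw means nothing; 56 mm diameter, 52 mm high
- spool_flat: flat, wide wooden spool of ribbon or twine standing upright on its flat end, loose, 35 to 85 g; origin at the centre of its underside, z up; yaw means nothing; 64 mm diameter, 22 mm high
- spool_small: small wooden spool of ribbon or twine standing upright on its flat end, loose, 35 to 85 g; origin at the centre of its underside, z up; yaw means nothing; 46 mm diameter, 30 mm high
- stamp: wooden rubber stamp with a turned handle, foot 26 x 54 mm, 69 mm high, standing loose beside the pen; origin at the centre of its underside. To be left alone
- pot_a: round lidded pot, 63 mm diameter, 34 mm high, loose; origin at the centre of its underside. To be left alone
- pot_b: round lidded pot, 65 mm diameter, 29 mm high, loose; origin at the centre of its underside. To be left alone
There are look-alikes about, which are no part of the job. Leave any pink look-alike of the spool_small alone.

How it is judged:
By the outcome, as a careful person would: the job done as asked, in the order asked, and still so for the second after the job is handed in, with the robot touching nothing.
It also fails if it takes over 54 s, if anything falls off the work surface, if the arm or the gripper's body presses on something with over 40 N, if the wrist force passes 120 N, or if a joint passes its speed limit or range.

### The arm

A 6-joint arm with a two-finger parallel gripper is mounted at the origin on a cart in front of the work surface, level with it; the furniture and walls round the work are solid. World frame = base frame: x ahead of the robot, y to its left, z up, the work surface at z = 0. Lengths are in m, angles in rad, forces in N, time in s.
With the tool pointing down it reaches from about 0.325 to 0.9 m from the base axis. Payload 6.1 kg.
Tool frame: the origin (TCP) lies at the very end of the fingers, on their centre line; the grasp point (between the pads) lies 19 mm behind it; z points along the fingers, y is the line along which they close (so a half turn about z gives the same grasp; the last joint's range is limited). The gripper opens to 85 mm and grips with 20 to 120 N. Pads are 22 mm wide; open, the fingers measure 114 mm over their backs; the gripper's body (76 mm by 85 mm) begins 54 mm behind the grasp point. The pads swing forward as they close: fully open they stand 13 mm farther back than shut.
Start: joints at [1.182, 0.22, 1.526, -0, 1.395, -0.126], TCP at [0.162, 0.604, 0.231] pointing down, gripper open.
Joint ranges: [-2.98, 2.98], [-0.91, 2.08], [0.09, 2.57], [-1.24, 4.39], [0.2, 2.65], [-2.68, 2.68]. Speed limits (rad/s): [2.57, 2.57, 3.01, 3.14, 3.14, 3.14].

### API

Orientations are given as a unit quaternion [w, x, y, z].
In Python, from cell import r gives the robot as it stands.
- The arm moves only by the tool step_arm, never from a script. Its argument "plan" is a list of rows, each an object of numbers: "jaw": the opening in per cent of the stroke, from 0 (shut) to 100 (fully open); "dx", "dy", "dz": the shift along the tool's x, y, z in units of 40 mm (1.0 is 40 mm); "turn": the turn about the tool's z in units of 8 degrees (1.0 is 8 degrees). A call has 1 to 8 rows; each row shifts and turns the commanded pose from where the row before left it, along the tool's axes as they then stand; what a row does not reach is not made up. A row lasts 1/8 s, in which the tool goes at most 62.5 mm and 10.7 degrees, less where a joint would pass 70% of its speed; a pose out of reach is approached as far as the arm can. A call is refused whole if a number of a shift passes 1 or a number of a turn 1, either way. A call with a gripper value outside its range is refused whole. The fingers move at their own pace and stop on an object; "squeeze" is the grip in N (left out, the last holds). Time passes only in rows, so rows that do not move let the fingers close. It gives the time, the measured TCP pose, the force, the opening and the grip force at its end, in the units of the state.
- r.sense(): the state, without advancing time (a new reading comes with each control period).
- r.capture(name): name is "side" or "top"; returns the picture (384x512x3 uint8, blue, green, red); there is no depth.
- r.camera_info(name): a dict with "intrinsics" (3x3 intrinsics, pixels), "k1" (the pictures are not rectified: a ray, as slopes to the right and down, at radius r is drawn at 1 + k1 r^2 times it, then the intrinsics apply), "position" and "orientation" of the camera in the world. Camera axes: x right, y down, z forward; pixel columns grow to the right and rows downward; lengths in m; the calibration is good to about 2 mm. A picture is of the moment at which its call begins. camera_info takes no time and is no camera call.
- r.close_job(): hands the job in; it is judged then, once.
The state is a dict: "t": time; "joint_pos": joint angles; "joint_velocities": joint speeds; "joint_torque": joint torques, N m; "position": TCP position; "orientation": TCP orientation; "contact_force": force on the tool from outside, world axes, zero at the start; "torque": the same for the moment, N m; "finger_gap": opening from 0.0 (shut) to 1.0 (fully open); "grasp_force": force on a finger pad.
Only numpy, scipy, OpenCV 4.12 (cv2) and the standard library are available. Lean on these libraries where they do the work, as an engineer would, in place of code of your own. Each camera call takes 0.05 s, during which the arm holds its last target. There are 200 camera calls.

## Working session

There is one attempt and no reset: what is moved stays moved. The work goes in short steps, Python scripts to look and compute and a tool call to move; the robot and the scene stay as the last step left them, time stands still between calls to the robot, and variables do not carry over. Pictures are saved under pics/ and viewed, at most 10 in all, crops included, and the job is handed in when it is done.

Besides the shell and the picture viewer there is one more tool, called as name(argument=value, ...) on one line, values as JSON. step_arm: Moves the arm, as the interface text tells. Its arguments: {"type":"object","properties":{"plan":{"type":"array"},"squeeze":{"type":"number"}},"required":["plan"]}

```bash
ls; mkdir -p pics
cat > h.py <<'E'
import numpy as np, cv2, json
from cell import r
from scipy.spatial.transform import Rotation as R
def cam(n):
    c=r.camera_info(n); K=np.array(c["intrinsics"]); q=c["orientation"]
    M=R.from_quat([q[1],q[2],q[3],q[0]]).as_matrix()
    return K,c["k1"],np.array(c["position"]),M
def p2w(n,u,v,z=0):
    K,k,p,M=cam(n)
    d=cv2.undistortPoints(np.array([[[u,v]]],float),K,np.array([k,0,0,0.]))[0,0]
    ray=M@np.array([d[0],d[1],1]); return p+ray*(z-p[2])/ray[2]
def w2p(n,P):
    K,k,p,M=cam(n); c=(np.atleast_2d(P)-p)@M
    return cv2.projectPoints(c,np.zeros(3),np.zeros(3),K,np.array([k,0,0,0.]))[0][:,0]
def shot(n,f):
    im=r.capture(n); cv2.imwrite("pics/"+f,im); return im
E
python3 - <<'E'
from h import *
for n in("top","side"):
    im=shot(n,n+"0.png"); print(cam(n))
    cv2.imwrite("pics/"+n+"0b.png",cv2.resize(im,(800,600),interpolation=cv2.INTER_CUBIC))
print(r.sense())
E
```

```text
pics
(array([[482.68576437,   0.        , 253.23157018],
       [  0.        , 482.68576437, 193.41931457],
       [  0.        ,   0.        ,   1.        ]]), -0.18539690372544668, array([ 0.45238473, -0.07527486,  1.44620944]), array([[ 0.01138628, -0.9959133 ,  0.08959377],
       [-0.99984281, -0.01255727, -0.0125172 ],
       [ 0.01359109, -0.08943716, -0.99589973]]))
(array([[443.76541624,   0.        , 262.41665604],
       [  0.        , 443.76541624, 192.3332754 ],
       [  0.        ,   0.        ,   1.        ]]), -0.1356366070364098, array([0.32432687, 0.78123946, 0.77435461]), array([[-0.96192007, -0.15848803,  0.2226911 ],
       [-0.27262909,  0.6146736 , -0.74016872],
       [-0.01957445, -0.77269522, -0.63447532]]))
{'t': 0.1, 'joint_pos': array([ 1.18187749e+00,  2.21158405e-01,  1.52752633e+00,  1.73387000e-05,
        1.39468366e+00, -1.26091827e-01]), 'joint_velocities': array([ 0.00018658, -0.00128803, -0.00135137, -0.00073067,  0.00089467,
        0.00044269]), 'joint_torque': array([ 2.40983345e-04, -4.98246109e+01, -3.90542042e+01, -2.36410924e-04,
        5.72542922e-03,  4.47192883e-05]), 'position': array([0.16216428, 0.6030237 , 0.23028605]), 'orientation': array([-2.34365656e-04,  1.31037050e-01,  9.91377074e-01, -8.56422967e-04]), 'contact_force': array([ 0.89687218,  0.19489905, -0.39640044]), 'torque': array([-0.03923398,  0.0095679 ,  0.03716117]), 'grasp_force': 0.0, 'finger_gap': 1.004585831771548}
```

View pics/top0b.png

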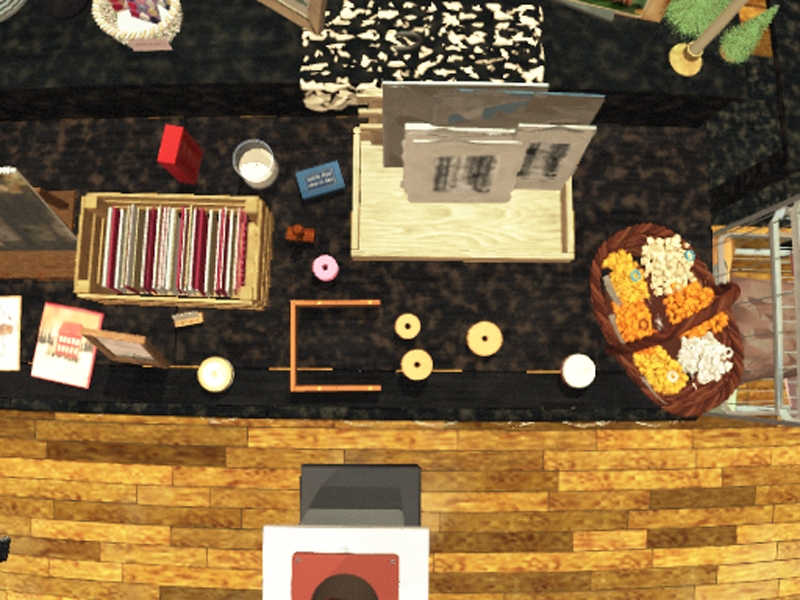

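View pics/side0b.png

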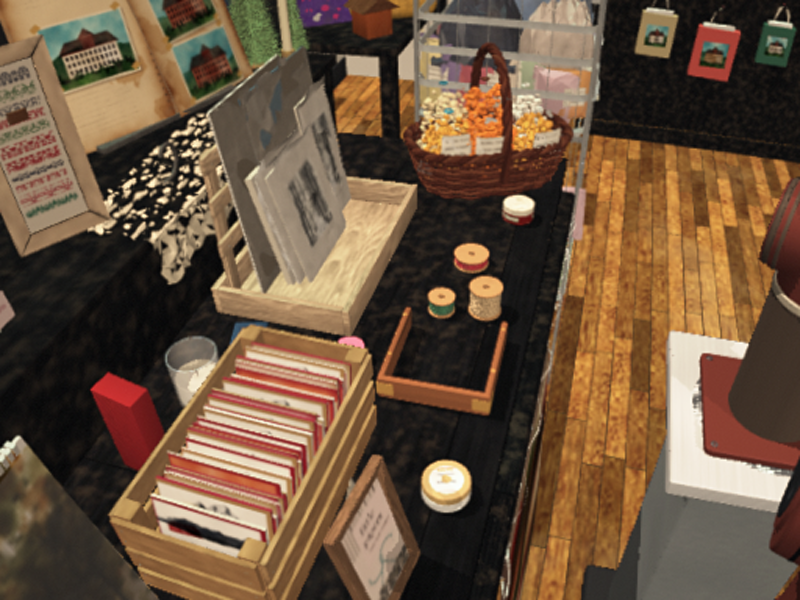

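Top picture (800x600 scale): the pen is at about (335,345) and opens to the right. The small spool is at (407,326), tall at (417,364), flat at (485,338). The pink look-alike is at (325,267), the stamp at (300,234), and the pots at (215,373) and (578,370). The side picture agrees.

Run:
```python
from h import *
im=cv2.imread("pics/top0.png"); s=512/800
for n,u,v,z in[("small",407,326,.03),("tall",417,364,.052),("flat",485,338,.022),("pink",325,267,.03),("pota",215,373,.034),("potb",578,370,.029)]:
    a,b=int(u*s),int(v*s); c=im[b-20:b+21,a-20:a+21]
    hsv=cv2.cvtColor(c,cv2.COLOR_BGR2HSV); m=(hsv[...,2]>120).astype(np.uint8)
    k,l,st,ce=cv2.connectedComponentsWithStats(m); i=min(range(1,k),key=lambda i:np.hypot(*(ce[i]-20))-st[i][4]/30)
    x,y,w,h,_=st[i]; cu,cv_=a-20+x+(w-1)/2,b-20+y+(h-1)/2
    print(n,st[i],p2w("top",cu,cv_,z)[:2].round(4))
for u,v in[(292,301),(381,300),(381,304),(297,305),(297,386),(381,386),(381,391),(291,391)]: print(u,v,p2w("top",u*s,v*s,.04)[:2].round(4))
print("stamp",p2w("top",300*s,234*s,.03)[:2])
print("front edge",p2w("top",400*s,412*s,0)[:2],"tray",p2w("top",470*s,260*s,.03)[:2],"frame",p2w("top",165*s,365*s,0)[:2])
print(p2w("top",381*s,267*s,0)[:2])
c=im[140:260,180:330]; cv2.imwrite("pics/c.png",cv2.resize(c,(750,600),interpolation=cv2.INTER_CUBIC))
```

```text
small [ 12  13  17  16 211] [ 0.5355 -0.1135]
tall [  8  11  33  20 336] [ 0.4652 -0.1425]
flat [  8   9  24  23 411] [ 0.5154 -0.2607]
pink [ 12  13  17  17 221] [0.6447 0.0416]
pota [  0  10  33  23 433] [0.4403 0.2592]
potb [  0  10  32  22 405] [ 0.4557 -0.4248]
292 301 [0.5787 0.1015]
381 300 [ 0.5827 -0.0654]
381 304 [ 0.5752 -0.0655]
297 305 [0.5713 0.0919]
297 386 [0.4201 0.0889]
381 386 [ 0.4223 -0.0675]
381 391 [ 0.413  -0.0676]
291 391 [0.4106 0.0999]
stamp [0.70805233 0.09080289]
front edge [ 0.37227572 -0.10410142] tray [ 0.66219674 -0.2335391 ] frame [0.45453879 0.35276825]
[ 0.65051095 -0.06429322]
```

View pics/c.png

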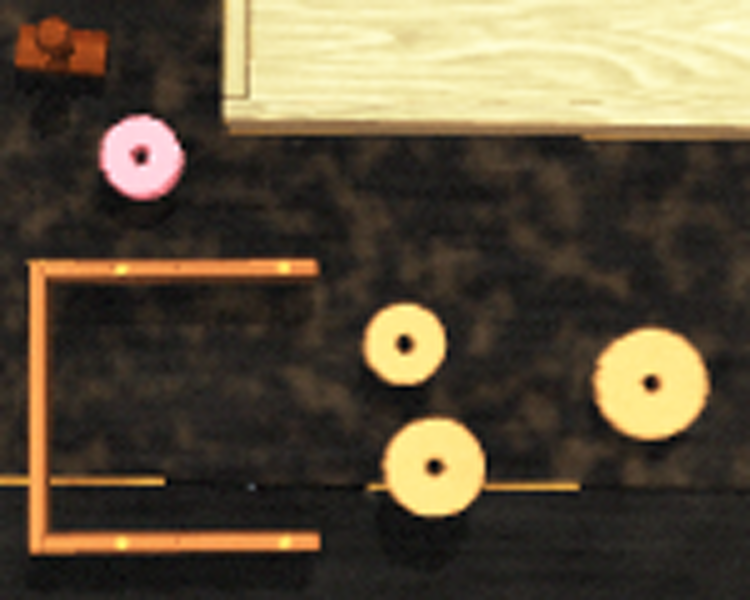

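Crop (5x): the spool hubs are at about (404,344) small, (435,467) tall and (651,383) flat. The pen opens to the right and is nearly square to the world axes. I'll push along world +y with the jaws part open, so the two fingers cradle each spool.

```bash
cat > plan.py <<'E'
from h import *
def T(tool_deg_target=None):
    s=r.sense(); q=s["orientation"]; M=R.from_quat([q[1],q[2],q[3],q[0]]).as_matrix()
    return s["position"],M
def go(target,n,turns):
    p,M=T(); d=(np.array(target)-p)/n
    for i in range(n):
        v=M.T@d/.04; t=turns[i] if i<len(turns) else 0
        print(i,v.round(2),t)
        M=M@R.from_euler('z',t*8,degrees=True).as_matrix()
    print(M.round(3))
E
python3 - <<'E'
from plan import *
for n,u,v,z in[("small",404.5,344,.03),("tall",435,467,.052),("flat",651,383,.022)]:
    print(n,p2w("top",180+u/5-.4,140+v/5-.4,z)[:2].round(4))
go([.536,-.18,.23],24,[1]*9+[.4])
E
```

```text
small [ 0.5359 -0.1149]
tall [ 0.4637 -0.1327]
flat [ 0.5148 -0.2616]
0 [-0.59 -0.69  0.  ] 1
1 [-0.68 -0.6   0.  ] 1
2 [-0.75 -0.5   0.  ] 1
3 [-0.82 -0.39  0.  ] 1
4 [-0.86 -0.27  0.  ] 1
5 [-0.89 -0.15  0.  ] 1
6 [-0.9  -0.02  0.  ] 1
7 [-0.9  0.1  0. ] 1
8 [-0.87  0.23  0.  ] 1
9 [-0.83  0.35  0.  ] 0.4
10 [-0.81  0.39  0.  ] 0
11 [-0.81  0.39  0.  ] 0
12 [-0.81  0.39  0.  ] 0
13 [-0.81  0.39  0.  ] 0
14 [-0.81  0.39  0.  ] 0
15 [-0.81  0.39  0.  ] 0
16 [-0.81  0.39  0.  ] 0
17 [-0.81  0.39  0.  ] 0
18 [-0.81  0.39  0.  ] 0
19 [-0.81  0.39  0.  ] 0
20 [-0.81  0.39  0.  ] 0
21 [-0.81  0.39  0.  ] 0
22 [-0.81  0.39  0.  ] 0
23 [-0.81  0.39  0.  ] 0
[[ 0.005  1.    -0.001]
 [ 1.    -0.005 -0.002]
 [-0.002 -0.001 -1.   ]]
```

step_arm(plan=[{"dx":-0.59,"dy":-0.69,"turn":1,"jaw":35},{"dx":-0.68,"dy":-0.6,"turn":1,"jaw":35},{"dx":-0.75,"dy":-0.5,"turn":1,"jaw":35},{"dx":-0.82,"dy":-0.39,"turn":1,"jaw":35},{"dx":-0.86,"dy":-0.27,"turn":1,"jaw":35},{"dx":-0.89,"dy":-0.15,"turn":1,"jaw":35},{"dx":-0.9,"dy":-0.02,"turn":1,"jaw":35},{"dx":-0.9,"dy":0.1,"turn":1,"jaw":35}])

```text
invalid input
```

step_arm(plan=[{"dx":-0.87,"dy":0.23,"turn":1,"jaw":35},{"dx":-0.83,"dy":0.35,"turn":0.4,"jaw":35},{"dx":-0.81,"dy":0.39,"jaw":35},{"dx":-0.81,"dy":0.39,"jaw":35},{"dx":-0.81,"dy":0.39,"jaw":35},{"dx":-0.81,"dy":0.39,"jaw":35},{"dx":-0.81,"dy":0.39,"jaw":35},{"dx":-0.81,"dy":0.39,"jaw":35}])

```text
invalid input
```

step_arm(plan=[{"dx":-0.81,"dy":0.39,"jaw":35},{"dx":-0.81,"dy":0.39,"jaw":35},{"dx":-0.81,"dy":0.39,"jaw":35},{"dx":-0.81,"dy":0.39,"jaw":35},{"dx":-0.81,"dy":0.39,"jaw":35},{"dx":-0.81,"dy":0.39,"jaw":35},{"dx":-0.81,"dy":0.39,"jaw":35},{"dx":-0.81,"dy":0.39,"jaw":35}])

```text
invalid input
```

step_arm(plan=[{"dx":-0.59,"dy":-0.69,"dz":0,"turn":1,"jaw":35},{"dx":-0.68,"dy":-0.6,"dz":0,"turn":1,"jaw":35},{"dx":-0.75,"dy":-0.5,"dz":0,"turn":1,"jaw":35},{"dx":-0.82,"dy":-0.39,"dz":0,"turn":1,"jaw":35},{"dx":-0.86,"dy":-0.27,"dz":0,"turn":1,"jaw":35},{"dx":-0.89,"dy":-0.15,"dz":0,"turn":1,"jaw":35},{"dx":-0.9,"dy":-0.02,"dz":0,"turn":1,"jaw":35},{"dx":-0.9,"dy":0.1,"dz":0,"turn":1,"jaw":35}])

```text
t: 1.1
position: [0.2868, 0.341, 0.2309]
orientation: [-0.0, 0.638, 0.77, -0.0]
contact_force: [0.9, -0.0, 1.0]
finger_gap: 0.349
grasp_force: 0.0
```

step_arm(plan=[{"dx":-0.87,"dy":0.23,"dz":0,"turn":1,"jaw":35},{"dx":-0.83,"dy":0.35,"dz":0,"turn":0.4,"jaw":35},{"dx":-0.81,"dy":0.39,"dz":0,"turn":0,"jaw":35},{"dx":-0.81,"dy":0.39,"dz":0,"turn":0,"jaw":35},{"dx":-0.81,"dy":0.39,"dz":0,"turn":0,"jaw":35},{"dx":-0.81,"dy":0.39,"dz":0,"turn":0,"jaw":35},{"dx":-0.81,"dy":0.39,"dz":0,"turn":0,"jaw":35},{"dx":-0.81,"dy":0.39,"dz":0,"turn":0,"jaw":35}])

```text
t: 2.1
position: [0.4109, 0.0814, 0.2311]
orientation: [-0.0, 0.709, 0.705, -0.0]
contact_force: [0.6, -0.1, 0.4]
finger_gap: 0.352
grasp_force: 0.0
```

step_arm(plan=[{"dx":-0.81,"dy":0.39,"dz":0,"turn":0,"jaw":35},{"dx":-0.81,"dy":0.39,"dz":0,"turn":0,"jaw":35},{"dx":-0.81,"dy":0.39,"dz":0,"turn":0,"jaw":35},{"dx":-0.81,"dy":0.39,"dz":0,"turn":0,"jaw":35},{"dx":-0.81,"dy":0.39,"dz":0,"turn":0,"jaw":35},{"dx":-0.81,"dy":0.39,"dz":0,"turn":0,"jaw":35},{"dx":-0.81,"dy":0.39,"dz":0,"turn":0,"jaw":35},{"dx":-0.81,"dy":0.39,"dz":0,"turn":0,"jaw":35}])

```text
t: 3.1
position: [0.5345, -0.1781, 0.2308]
orientation: [-0.0, 0.709, 0.705, -0.0]
contact_force: [0.2, -0.0, -0.2]
finger_gap: 0.351
grasp_force: 0.0
```

step_arm(plan=[{"dx":-0.05,"dy":0.03,"dz":0.9,"turn":0,"jaw":35},{"dx":0,"dy":0,"dz":0.9,"turn":0,"jaw":35},{"dx":0,"dy":0,"dz":0.9,"turn":0,"jaw":35},{"dx":0,"dy":0,"dz":0.9,"turn":0,"jaw":35},{"dx":0,"dy":0,"dz":0.8,"turn":0,"jaw":35},{"dx":0,"dy":0,"dz":0.6,"turn":0,"jaw":35},{"dx":0,"dy":0,"dz":0.4,"turn":0,"jaw":35},{"dx":0,"dy":0,"dz":0.2,"turn":0,"jaw":35}])

```text
t: 4.1
position: [0.5351, -0.179, 0.0064]
orientation: [-0.001, 0.709, 0.705, -0.0]
contact_force: [-0.4, 0.1, 0.2]
finger_gap: 0.349
grasp_force: 0.0
```

Run:
```python
from h import *
print(r.sense()["position"],r.sense()["contact_force"])
a=shot("side","s1.png")[130:330,200:400]; b=shot("top","t1.png")[140:260,180:340]
cv2.imwrite("pics/m1.png",np.hstack([cv2.resize(a,(400,400)),cv2.resize(b,(400,300))[:, :] if 0 else cv2.copyMakeBorder(cv2.resize(b,(400,300)),0,100,0,0,0)]))
```

```text
[ 0.5351278  -0.17897471  0.00636722] [-0.44559425  0.13999214  0.1800056 ]
```

View pics/m1.png

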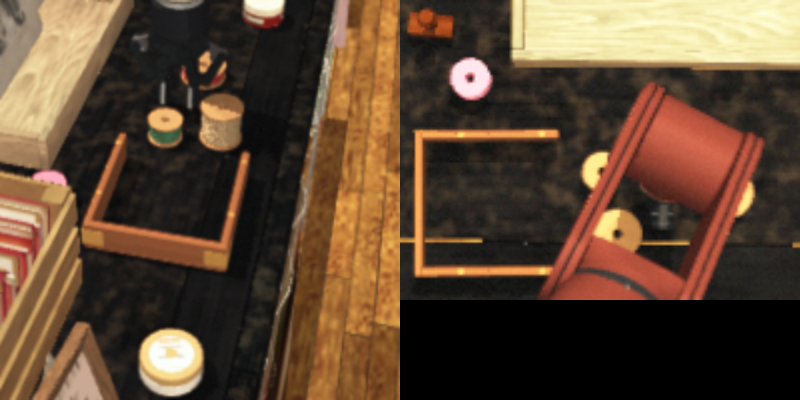

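Side view: the fingers (163–190,95) stand behind the small spool (165,127), clear of the flat and tall ones. Next I push slowly.

step_arm(plan=[{"dx":0.25,"dy":0,"dz":0,"turn":0,"jaw":35},{"dx":0.3,"dy":0,"dz":0,"turn":0,"jaw":35},{"dx":0.2,"dy":0,"dz":0,"turn":0,"jaw":35},{"dx":0.2,"dy":0,"dz":0,"turn":0,"jaw":35},{"dx":0.25,"dy":0,"dz":0,"turn":0,"jaw":35},{"dx":0.35,"dy":0,"dz":0,"turn":0,"jaw":35},{"dx":0.35,"dy":-0.02,"dz":0,"turn":0,"jaw":35},{"dx":0.35,"dy":-0.02,"dz":0,"turn":0,"jaw":35}])

```text
t: 5.2
position: [0.5343, -0.0881, 0.0073]
orientation: [-0.0, 0.709, 0.706, -0.0]
contact_force: [0.1, -0.7, 1.6]
finger_gap: 0.349
grasp_force: 0.4
```

step_arm(plan=[{"dx":0.4,"dy":-0.02,"dz":0,"turn":0,"jaw":35},{"dx":0.4,"dy":-0.02,"dz":0,"turn":0,"jaw":35},{"dx":0.4,"dy":-0.02,"dz":0,"turn":0,"jaw":35},{"dx":0.4,"dy":-0.02,"dz":0,"turn":0,"jaw":35},{"dx":0.4,"dy":0,"dz":0,"turn":0,"jaw":35},{"dx":0.35,"dy":0,"dz":0,"turn":0,"jaw":35},{"dx":0.3,"dy":0,"dz":0,"turn":0,"jaw":35},{"dx":0.15,"dy":0,"dz":0,"turn":0,"jaw":35}])

```text
t: 6.2
position: [0.5316, 0.0236, 0.0073]
orientation: [-0.0, 0.708, 0.706, -0.0]
contact_force: [0.3, 0.7, -0.4]
finger_gap: 0.349
grasp_force: 0.3
```

Run:
```python
from h import *
print(r.sense()["position"],r.sense()["contact_force"])
a=shot("side","s2.png")[130:330,200:400]
cv2.imwrite("pics/m2.png",cv2.resize(a,(600,600),interpolation=cv2.INTER_CUBIC))
for y in (.03,.055,.065): print(y,(w2p("side",[.531,y,.03])-[[200,130]])*3)
```

```text
[0.53164142 0.02360466 0.00726932] [ 0.25586279  0.69871926 -0.41712805]
0.03 [[212.72772108 286.84162809]]
0.055 [[204.58161122 307.91152574]]
0.065 [[201.24389272 316.54075473]]
```

View pics/m2.png

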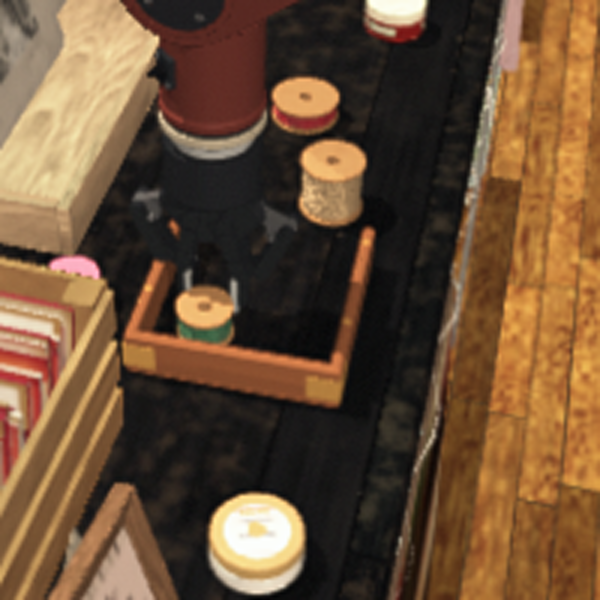

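The small spool is at (205,305), which gives y≈0.053, so it is inside the pen near the back. Next: retract, lift, and go to the tall spool.

step_arm(plan=[{"dx":-0.3,"dy":0,"dz":0,"turn":0,"jaw":35},{"dx":-0.5,"dy":0,"dz":0,"turn":0,"jaw":35},{"dx":-0.6,"dy":0,"dz":0,"turn":0,"jaw":35},{"dx":0,"dy":0,"dz":-0.8,"turn":0,"jaw":35},{"dx":0,"dy":0,"dz":-0.8,"turn":0,"jaw":35},{"dx":0,"dy":0,"dz":-0.8,"turn":0,"jaw":35},{"dx":-0.8,"dy":-0.34,"dz":0,"turn":0,"jaw":35},{"dx":-0.8,"dy":-0.34,"dz":0,"turn":0,"jaw":35}])

```text
t: 7.25
position: [0.5038, -0.0989, 0.104]
orientation: [0.001, 0.709, 0.706, 0.0]
contact_force: [0.3, -0.6, -0.1]
finger_gap: 0.351
grasp_force: 0.0
```

step_arm(plan=[{"dx":-0.8,"dy":-0.34,"dz":0,"turn":0,"jaw":35},{"dx":-0.8,"dy":-0.34,"dz":0,"turn":0,"jaw":35},{"dx":-0.8,"dy":-0.33,"dz":0,"turn":0,"jaw":35},{"dx":-0.14,"dy":0,"dz":0,"turn":0,"jaw":35},{"dx":0,"dy":0,"dz":0,"turn":0,"jaw":35}])

```text
t: 7.88
position: [0.463, -0.1991, 0.1033]
orientation: [-0.0, 0.709, 0.705, 0.0]
contact_force: [-0.7, 0.2, -0.8]
finger_gap: 0.351
grasp_force: 0.0
```

step_arm(plan=[{"dx":0,"dy":0,"dz":0.6,"turn":0,"jaw":35},{"dx":0,"dy":0,"dz":0.8,"turn":0,"jaw":35},{"dx":0,"dy":0,"dz":0.6,"turn":0,"jaw":35},{"dx":0,"dy":0,"dz":0.4,"turn":0,"jaw":35},{"dx":0,"dy":0,"dz":0,"turn":0,"jaw":35}])

```text
t: 8.5
position: [0.4624, -0.1974, 0.0062]
orientation: [-0.001, 0.708, 0.706, -0.0]
contact_force: [0.6, 0.0, -0.1]
finger_gap: 0.351
grasp_force: 0.0
```

step_arm(plan=[{"dx":0.3,"dy":0.03,"dz":0,"turn":0,"jaw":35},{"dx":0.25,"dy":0,"dz":0,"turn":0,"jaw":35},{"dx":0.15,"dy":0,"dz":0,"turn":0,"jaw":35},{"dx":0.15,"dy":0,"dz":0,"turn":0,"jaw":35},{"dx":0.2,"dy":0.02,"dz":0,"turn":0,"jaw":35},{"dx":0.25,"dy":0.02,"dz":0,"turn":0,"jaw":35},{"dx":0.3,"dy":0.02,"dz":0,"turn":0,"jaw":35},{"dx":0.3,"dy":0.02,"dz":0,"turn":0,"jaw":35}])

```text
t: 9.5
position: [0.4678, -0.1216, 0.0073]
orientation: [-0.0, 0.709, 0.706, -0.0]
contact_force: [0.6, 0.1, 0.5]
finger_gap: 0.349
grasp_force: 0.4
```

step_arm(plan=[{"dx":0.3,"dy":0,"dz":0,"turn":0,"jaw":35},{"dx":0.3,"dy":0,"dz":0,"turn":0,"jaw":35},{"dx":0.3,"dy":0,"dz":0,"turn":0,"jaw":35},{"dx":0.3,"dy":0,"dz":0,"turn":0,"jaw":35},{"dx":0.3,"dy":0,"dz":0,"turn":0,"jaw":35},{"dx":0.3,"dy":0,"dz":0,"turn":0,"jaw":35},{"dx":0.3,"dy":0,"dz":0,"turn":0,"jaw":35},{"dx":0.3,"dy":0,"dz":0,"turn":0,"jaw":35}])

```text
t: 10.5
position: [0.4682, -0.0257, 0.0073]
orientation: [-0.0, 0.709, 0.706, 0.0]
contact_force: [0.6, -0.8, 0.2]
finger_gap: 0.355
grasp_force: 0.3
```

step_arm(plan=[{"dx":0.3,"dy":0,"dz":0,"turn":0,"jaw":35},{"dx":0.3,"dy":0,"dz":0,"turn":0,"jaw":35},{"dx":0.25,"dy":0,"dz":0,"turn":0,"jaw":35},{"dx":0.15,"dy":0,"dz":0,"turn":0,"jaw":35},{"dx":0,"dy":0,"dz":0,"turn":0,"jaw":35}])

```text
t: 11.12
position: [0.4684, 0.0139, 0.0073]
orientation: [-0.0, 0.708, 0.706, -0.0]
contact_force: [-0.4, -0.3, 0.9]
finger_gap: 0.35
grasp_force: 0.0
```

Run:
```python
from h import *
print(r.sense()["position"],r.sense()["contact_force"])
a=shot("side","s3.png")[130:330,200:400]
cv2.imwrite("pics/m3.png",cv2.resize(a,(600,600),interpolation=cv2.INTER_CUBIC))
for y in (.03,.05,.065): print(y,(w2p("side",[.466,y,.052])-[[200,130]])*3)
```

```text
[0.468391   0.01392308 0.0072659 ] [-0.36234519 -0.25672584  0.86095469]
0.03 [[292.31833138 280.97077182]]
0.05 [[286.77914523 298.14770727]]
0.065 [[282.51737599 311.34904347]]
```

View pics/m3.png

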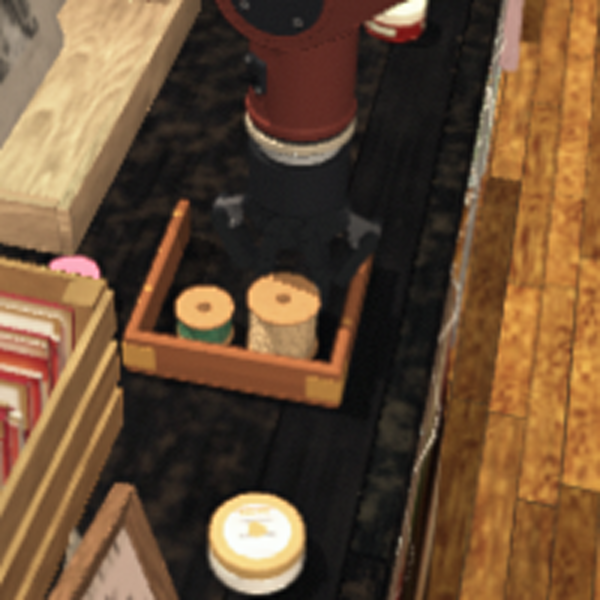

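The tall spool stands at (285,298), y≈0.051, inside the pen. Now the flat one.

step_arm(plan=[{"dx":-0.3,"dy":0,"dz":0,"turn":0,"jaw":35},{"dx":-0.5,"dy":0,"dz":0,"turn":0,"jaw":35},{"dx":-0.7,"dy":0,"dz":0,"turn":0,"jaw":35},{"dx":0,"dy":0,"dz":-0.8,"turn":0,"jaw":35},{"dx":0,"dy":0,"dz":-0.8,"turn":0,"jaw":35},{"dx":0,"dy":0,"dz":-0.8,"turn":0,"jaw":35},{"dx":-0.9,"dy":0.15,"dz":0,"turn":0,"jaw":35},{"dx":-0.9,"dy":0.15,"dz":0,"turn":0,"jaw":35}])

```text
t: 12.18
position: [0.4802, -0.1204, 0.1042]
orientation: [0.001, 0.709, 0.706, 0.0]
contact_force: [0.6, 0.3, -0.7]
finger_gap: 0.352
grasp_force: 0.0
```

step_arm(plan=[{"dx":-0.9,"dy":0.15,"dz":0,"turn":0,"jaw":35},{"dx":-0.9,"dy":0.15,"dz":0,"turn":0,"jaw":35},{"dx":-0.9,"dy":0.15,"dz":0,"turn":0,"jaw":35},{"dx":-0.9,"dy":0.15,"dz":0,"turn":0,"jaw":35},{"dx":-0.9,"dy":0.15,"dz":0,"turn":0,"jaw":35},{"dx":-0.8,"dy":0.13,"dz":0,"turn":0,"jaw":35},{"dx":0,"dy":0,"dz":0,"turn":0,"jaw":35},{"dx":0,"dy":0,"dz":0.6,"turn":0,"jaw":35}])

```text
t: 13.18
position: [0.5148, -0.3324, 0.081]
orientation: [0.002, 0.709, 0.705, 0.0]
contact_force: [-0.1, -0.2, 0.0]
finger_gap: 0.35
grasp_force: 0.0
```

step_arm(plan=[{"dx":0,"dy":0,"dz":0.8,"turn":0,"jaw":35},{"dx":0,"dy":0,"dz":0.6,"turn":0,"jaw":35},{"dx":0,"dy":0,"dz":0.4,"turn":0,"jaw":35},{"dx":0,"dy":0,"dz":0,"turn":0,"jaw":35}])

```text
t: 13.68
position: [0.513, -0.3297, 0.006]
orientation: [-0.002, 0.709, 0.706, -0.0]
contact_force: [-0.4, -0.3, 0.9]
finger_gap: 0.349
grasp_force: 0.0
```

Run:
```python
from h import *
print(r.sense()["position"],r.sense()["contact_force"])
a=shot("side","s4.png")[130:330,200:400]
cv2.imwrite("pics/m4.png",cv2.resize(a,(600,600),interpolation=cv2.INTER_CUBIC))
```

```text
[ 0.51296059 -0.32969908  0.00596522] [-0.42315234 -0.3463613   0.90203095]
```

View pics/m4.png

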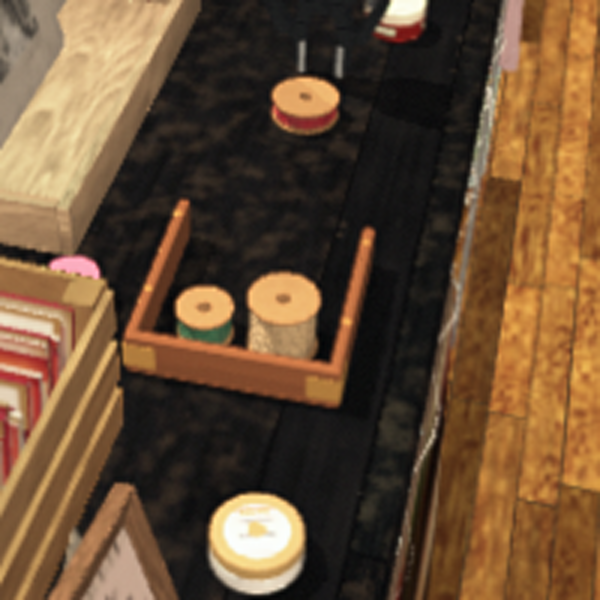

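The fingers are behind the flat spool (305,105), and the other two stand upright in the pen.

step_arm(plan=[{"dx":0.3,"dy":0.02,"dz":0,"turn":0,"jaw":35},{"dx":0.25,"dy":0,"dz":0,"turn":0,"jaw":35},{"dx":0.15,"dy":0,"dz":0,"turn":0,"jaw":35},{"dx":0.15,"dy":0,"dz":0,"turn":0,"jaw":35},{"dx":0.2,"dy":0,"dz":0,"turn":0,"jaw":35},{"dx":0.25,"dy":0,"dz":0,"turn":0,"jaw":35},{"dx":0.3,"dy":0,"dz":0,"turn":0,"jaw":35},{"dx":0.3,"dy":0,"dz":0,"turn":0,"jaw":35}])

```text
t: 14.72
position: [0.5152, -0.2538, 0.0072]
orientation: [-0.0, 0.709, 0.706, -0.0]
contact_force: [0.2, -0.4, 0.1]
finger_gap: 0.352
grasp_force: 0.4
```

step_arm(plan=[{"dx":0.35,"dy":-0.01,"dz":0,"turn":0,"jaw":35},{"dx":0.35,"dy":-0.01,"dz":0,"turn":0,"jaw":35},{"dx":0.35,"dy":-0.01,"dz":0,"turn":0,"jaw":35},{"dx":0.35,"dy":-0.01,"dz":0,"turn":0,"jaw":35},{"dx":0.35,"dy":-0.01,"dz":0,"turn":0,"jaw":35},{"dx":0.35,"dy":-0.01,"dz":0,"turn":0,"jaw":35},{"dx":0.35,"dy":-0.01,"dz":0,"turn":0,"jaw":35},{"dx":0.35,"dy":-0.01,"dz":0,"turn":0,"jaw":35}])

```text
t: 15.72
position: [0.5125, -0.1417, 0.0073]
orientation: [-0.0, 0.709, 0.706, -0.0]
contact_force: [-0.2, 0.2, 0.4]
finger_gap: 0.349
grasp_force: 0.3
```

step_arm(plan=[{"dx":0.35,"dy":0,"dz":0,"turn":0,"jaw":35},{"dx":0.35,"dy":0,"dz":0,"turn":0,"jaw":35},{"dx":0.35,"dy":0,"dz":0,"turn":0,"jaw":35},{"dx":0.35,"dy":0,"dz":0,"turn":0,"jaw":35},{"dx":0.35,"dy":0,"dz":0,"turn":0,"jaw":35},{"dx":0.25,"dy":0,"dz":0,"turn":0,"jaw":35},{"dx":0.15,"dy":0,"dz":0,"turn":0,"jaw":35},{"dx":0,"dy":0,"dz":0,"turn":0,"jaw":35}])

```text
t: 16.73
position: [0.5129, -0.0563, 0.0072]
orientation: [-0.0, 0.709, 0.706, -0.0]
contact_force: [0.4, -0.6, 0.0]
finger_gap: 0.35
grasp_force: 0.0
```

Run:
```python
from h import *
print(r.sense()["position"],r.sense()["contact_force"])
a=shot("side","s5.png")[130:330,200:400]
cv2.imwrite("pics/m5.png",cv2.resize(a,(600,600),interpolation=cv2.INTER_CUBIC))
for y in (-.03,-.016,0): print(y,(w2p("side",[.511,y,.022])-[[200,130]])*3)
```

```text
[ 0.512866   -0.05626801  0.00723411] [ 0.42306397 -0.64995278  0.02045479]
-0.03 [[254.20070258 250.12116559]]
-0.016 [[250.24267409 261.02892386]]
0 [[245.62689419 273.74288521]]
```

View pics/m5.png

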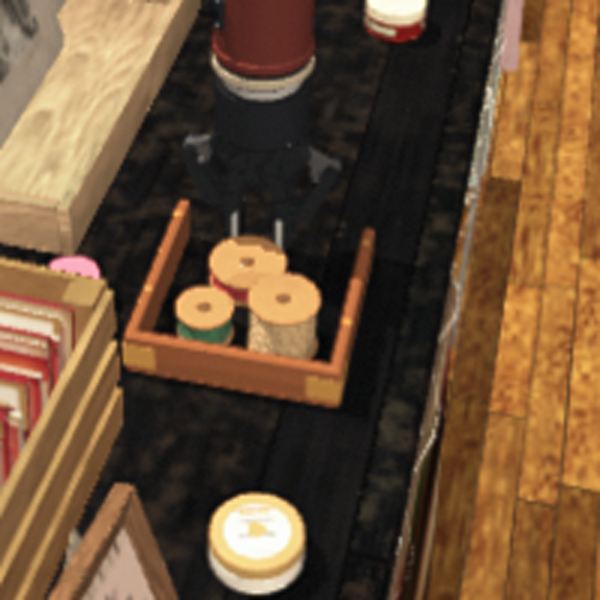

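The flat spool is at (247,262), y≈-0.016, so it looks inside. Next: retract, lift, and check from the top.

step_arm(plan=[{"dx":-0.3,"dy":0,"dz":0,"turn":0,"jaw":35},{"dx":-0.6,"dy":0,"dz":0,"turn":0,"jaw":35},{"dx":-0.6,"dy":0,"dz":0,"turn":0,"jaw":35},{"dx":0,"dy":0,"dz":-0.9,"turn":0,"jaw":35},{"dx":0,"dy":0,"dz":-0.9,"turn":0,"jaw":35},{"dx":0,"dy":0,"dz":-0.9,"turn":0,"jaw":35},{"dx":-0.9,"dy":0,"dz":-0.4,"turn":0,"jaw":35},{"dx":-0.9,"dy":0,"dz":-0.4,"turn":0,"jaw":35}])

```text
t: 17.77
position: [0.5124, -0.1905, 0.1485]
orientation: [0.001, 0.709, 0.706, 0.0]
contact_force: [0.6, -0.3, -0.1]
finger_gap: 0.351
grasp_force: 0.0
```

step_arm(plan=[{"dx":-0.9,"dy":0,"dz":0,"turn":0,"jaw":35},{"dx":-0.9,"dy":0,"dz":0,"turn":0,"jaw":35},{"dx":-0.9,"dy":0,"dz":0,"turn":0,"jaw":35},{"dx":0,"dy":0,"dz":0,"turn":0,"jaw":35},{"dx":0,"dy":0,"dz":0,"turn":0,"jaw":35}])

```text
t: 18.4
position: [0.5113, -0.2969, 0.147]
orientation: [-0.0, 0.709, 0.705, 0.0]
contact_force: [0.4, 0.5, 0.3]
finger_gap: 0.348
grasp_force: 0.0
```

Run:
```python
from h import *
c=shot("top","t6.png")[140:260,120:380]
cv2.imwrite("pics/m6.png",cv2.resize(c,(780,360),interpolation=cv2.INTER_CUBIC))
```

```text
(no output)
```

View pics/m6.png

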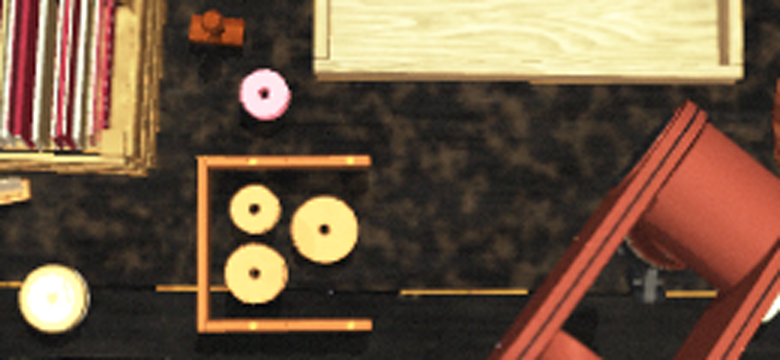

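All three spools stand inside the pen, the flat one with its edge at 358 against wall ends at 371. The stamp, the pink look-alike and the left pot are where they were, and the arm is clear.

```bash
python3 -c "
from cell import r
print(r.close_job())"
```

```text
the job is handed in; nothing more can be done
None
```

All three spools were pushed upright into the pen, the stamp, both pots and the pink look-alike were left untouched, and the job was handed in at about 18.5 s.

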